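# Show where the stray terminal brush belongs

## Task

Show the apprentice where the stray terminal brush belongs: point straight down at the brush lying loose on the bench, fingertips about 3 cm above it, and stay there for two full seconds; then point in the same way at the one empty slot of the wooden rack for two full seconds, and finish still pointing there. Only point: do not touch, move or pick up anything.

Things in the scene. Friction and masses are not known exactly. Their poses are not given: they have to be found in the camera images.
- stray_brush: The stray terminal brush, lying flat on the bench: 120 mm long, 24 mm square black plastic handle (75 mm), then a short steel neck and a round brass bristle head (36 mm long, up to 23 mm across). Origin: under its middle, on the bench; x runs along the brush towards the bristles, z is up; its top is 24 mm above the bench. A clamp terminal and a bolt lie 50 to 80 mm to its sides.
- rack: Fixed light-wood block, 70 mm (x) by 290 mm (y) by 75 mm high, with four square slots in a row along y, opening upward; slots are 28 mm wide, 63 mm deep, 74 mm apart (centre to centre). Three hold brushes, one is empty. Origin: centre of its underside, on the bench.
- rack_hole0 (a point): Centre of the mouth of rack slot 1 (in the top face of the rack, 75 mm above the bench), at y = -111 mm in the rack's frame. The slot is empty if no standing brush is within 30 mm of it horizontally.
- rack_hole1 (a point): Centre of the mouth of rack slot 2 (in the top face of the rack, 75 mm above the bench), at y = -37 mm in the rack's frame. The slot is empty if no standing brush is within 30 mm of it horizontally.
- rack_hole2 (a point): Centre of the mouth of rack slot 3 (in the top face of the rack, 75 mm above the bench), at y = +37 mm in the rack's frame. The slot is empty if no standing brush is within 30 mm of it horizontally.
- rack_hole3 (a point): Centre of the mouth of rack slot 4 (in the top face of the rack, 75 mm above the bench), at y = +111 mm in the rack's frame. The slot is empty if no standing brush is within 30 mm of it horizontally.
- brush_a: A terminal brush identical to the stray one (120 mm long, 24 mm square black handle, brass bristle head), standing handle down in one of the rack's slots; its top is 57 mm above the rack's top face. Origin: centre of the handle's end, 12 mm above the bench; z is up the brush. Which slot it stands in changes from run to run.
- brush_b: A terminal brush identical to the stray one (120 mm long, 24 mm square black handle, brass bristle head), standing handle down in one of the rack's slots; its top is 57 mm above the rack's top face. Origin: centre of the handle's end, 12 mm above the bench; z is up the brush. Which slot it stands in changes from run to run.
- brush_c: A terminal brush identical to the stray one (120 mm long, 24 mm square black handle, brass bristle head), standing handle down in one of the rack's slots; its top is 57 mm above the rack's top face. Origin: centre of the handle's end, 12 mm above the bench; z is up the brush. Which slot it stands in changes from run to run.
- clamp: Brass clamp terminal, bystander: a split ring 33 mm across and 18 mm high with lugs and a tail, about 68 mm long. Origin: under the ring's centre.
- bolt: Lead side-post bolt, bystander, standing on its 26 mm head, 30 mm high. Origin: centre of its underside.
- protector: Green plastic post protector, bystander: flanged cap 38 mm across, 22 mm high. Origin: centre of its underside.
- socket: Steel socket, bystander, standing: 25 mm across, 38 mm high. Origin: centre of its underside.
- tin: Squat round jar of terminal grease with a pale screw lid, bystander: 72 mm across, 55 mm high. Origin: centre of its underside.
- wrench: Open steel wrench lying flat, bystander, 160 mm long. Origin: on its underside, near its middle.

How it is judged:
By the outcome, as a careful person would: the job done as asked, in the order asked, and still so for the second after the job is handed in, with the robot touching nothing.
It also fails if it takes over 38 s, if anything falls off the work surface, if the arm or the gripper's body presses on something with over 40 N, if the wrist force passes 120 N, or if a joint passes its speed limit or range.

## Robot

A 6-joint arm with a two-finger parallel gripper is mounted at the origin on the work surface. World frame = base frame: x ahead of the robot, y to its left, z up, the work surface at z = 0. Lengths are in mm, angles in degrees, forces in N, time in s.
With the tool pointing down it reaches from about 350 to 850 mm from the base axis. Payload 8.1 kg.
Tool frame: the origin (TCP) lies midway between the tips of the shut fingers; the grasp point (between the pads) lies 19 mm behind it (r.grasp_offset is the distance from the TCP to the grasp point, in mm); z points along the fingers, x is the direction in which the jaws open and shut, and the axes are right-handed (so a half turn about z gives the same grasp; the last joint's range is limited). The gripper opens to 85 mm and grips with 20 to 120 N. Pads are 22 mm wide; open, the fingers measure 114 mm over their backs; the gripper's body (76 mm by 85 mm) begins 54 mm behind the grasp point. The pads swing forward as they close: fully open they stand 13 mm farther back than shut.
Start: joints at [-68.434, 7.471, 85.268, -0, 87.261, -4.893], TCP at [267.356, -537.146, 231.292] pointing down, gripper open.
Joint ranges: [-169.43, 169.43], [-51.17, 129.36], [1.28, 143.12], [-76.62, 256.62], [0, 156.53], [-152.29, 152.29]. Speed limits (degrees/s): [136.94, 136.94, 159.86, 180, 180, 180].

## Interface

Orientations are given as [roll, pitch, yaw] about the fixed x, y, z axes, in that order (R = Rz(yaw) Ry(pitch) Rx(roll)).
In Python, from bench import r, optics, hand_in gives the robot as it stands.
- The arm moves only by the shell command python3 -m pendant 'ROWS' [FORCE]. ROWS is JSON, a list of rows, each a list of 5 numbers: the opening, from 0 (shut) to 1 (fully open), then the shift along the tool's x, y, z in mm, then the turn about the tool's z in degrees. A call has 1 to 10 rows; each row shifts and turns the commanded pose from where the row before left it, along the tool's axes as they then stand; what a row does not reach is not made up. A row lasts 1/10 s, in which the tool goes at most 50 mm and 8.59 degrees, less where a joint would pass 70% of its speed; a pose out of reach is approached as far as the arm can. A call with a gripper value outside its range is refused whole. The fingers move at their own pace and stop on an object; FORCE is the grip in N (left out, the last holds). Time passes only in rows, so rows that do not move let the fingers close. It gives the time, the measured TCP pose, the force and the opening at its end, in the units of the state.
- r.sense(): the state, without advancing time (a new reading comes with each control period).
- optics.snapshot(name): name is "scene" or "side" or "wrist"; returns (picture, depth): 480x640x3 uint8, blue, green, red; 480x640 float32, mm along the optical axis (not along the pixel's ray), 0 where there is no reading.
- optics.camera_params(name): a dict with "camera_matrix" (3x3 intrinsics, pixels), "k1" (the pictures are not rectified: a ray, as slopes to the right and down, at radius r is drawn at 1 + k1 r^2 times it, then the intrinsics apply), "eye" and "orientation" of the camera in the world. Camera axes: x right, y down, z forward; pixel columns grow to the right and rows downward; lengths in mm; the calibration is good to about 2 mm. A picture is of the moment at which its call begins: read the wrist's pose just before it. camera_params takes no time and is no camera call; for the wrist camera it gives the pose at the moment of the call.
- hand_in(): hands the job in, once; it reports no verdict.
Trained networks look in the newest picture that a camera, given by its name, has taken for a name from the list of things; names that differ only in an ending like _2 or _b are one class to them, and where a whole thing is asked for, a point or a joint stands for the part that bears it (a point fixed in the world has none). Each returns a list of dicts, best first, with "score" (0 to 1); they miss things now and then, are a little off and sometimes report something else, mostly with a low value. They report only what shows in the picture. A call takes as long as a camera call.
- optics.search_frame(camera, query): "at" ([x, y, z] in mm, in world coordinates, good to about 4 mm: the middle of the surface that is visible of it).
The state is a dict: "time": time; "joint_pos": joint angles; "qd": joint speeds; "joint_efforts": joint torques, N m; "tool_pos": TCP position; "tcp_rot": TCP orientation; "ft_force": force on the tool from outside, world axes, zero at the start; "wrist_torque": the same for the moment, N m; "finger_gap": finger opening in mm.
Only numpy, scipy, OpenCV 4.12 (cv2) and the standard library are available. Lean on these libraries where they do the work, as an engineer would, in place of code of your own. Each camera call takes 0.05 s, during which the arm holds its last target. There are 200 camera calls.

## Working session

There is one attempt and no reset: what is moved stays moved. The work goes in short steps, Python scripts to look and compute and a shell command to move; the robot and the scene stay as the last step left them, time stands still between calls to the robot, and variables do not carry over. Pictures are saved under pics/ and viewed, about 8 in all and at most 12, crops included, and the job is handed in when it is done.

```bash
mkdir -p pics
python3 - <<'E'
from bench import r, optics
import cv2
s=r.sense();print({k:s[k] for k in("time","tool_pos","tcp_rot","finger_gap")})
for c in("scene","side"):
    p,d=optics.snapshot(c);cv2.imwrite(f"pics/{c}1.png",p)
    for q in("stray_brush","rack","brush_a","tin","wrench","socket"):
        print(c,q,[([round(v) for v in o["at"]],round(o["score"],2)) for o in optics.search_frame(c,q)])
    print(optics.camera_params(c))
E
```

```text
{'time': 0.0, 'tool_pos': array([ 267.1604685 , -536.60804864,  230.23058515]), 'tcp_rot': array([-1.79988844e+02,  1.07518256e-01, -6.35421007e+01]), 'finger_gap': 85.40914923968039}
scene stray_brush [([469, -276, 20], 0.82)]
scene rack [([608, 210, 70], 0.94)]
scene brush_a [([593, 121, 102], 0.97), ([596, 52, 97], 0.84), ([479, -193, 8], 0.74), ([596, 196, 101], 0.58)]
scene tin [([784, 42, 46], 0.58)]
scene wrench [([713, -192, 11], 0.94)]
scene socket [([382, 72, 24], 0.8)]
{'camera_matrix': array([[508.52614245,   0.        , 324.99465566],
       [  0.        , 508.52614245, 240.12384633],
       [  0.        ,   0.        ,   1.        ]]), 'k1': 0.042107315513634, 'eye': array([934.15398893, 657.12376786, 658.73815493]), 'orientation': array([-126.70788158,    1.23374866,  151.20341831])}
side stray_brush [([460, -278, 17], 0.7)]
side rack [([560, 209, 63], 0.59)]
side brush_a [([581, 121, 96], 0.85), ([563, 209, 64], 0.68), ([581, 193, 104], 0.67), ([588, 47, 98], 0.58)]
side tin [([764, 38, 45], 0.93)]
side wrench [([700, -190, 10], 0.59)]
side socket [([372, 78, 29], 0.8)]
{'camera_matrix': array([[520.25289727,   0.        , 318.74766741],
       [  0.        , 520.25289727, 236.79835855],
       [  0.        ,   0.        ,   1.        ]]), 'k1': -0.1552352248436452, 'eye': array([ 92.68830551, 711.71948066, 674.14723561]), 'orientation': array([-124.51069113,    1.02603872, -147.60132394])}
```

View pics/scene1.png

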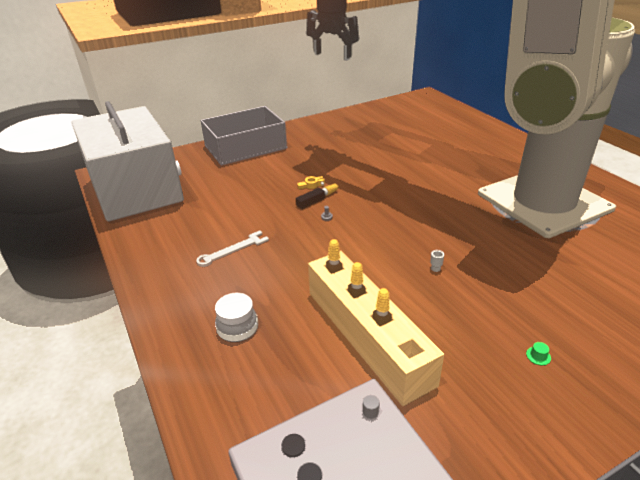

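View pics/side1.png

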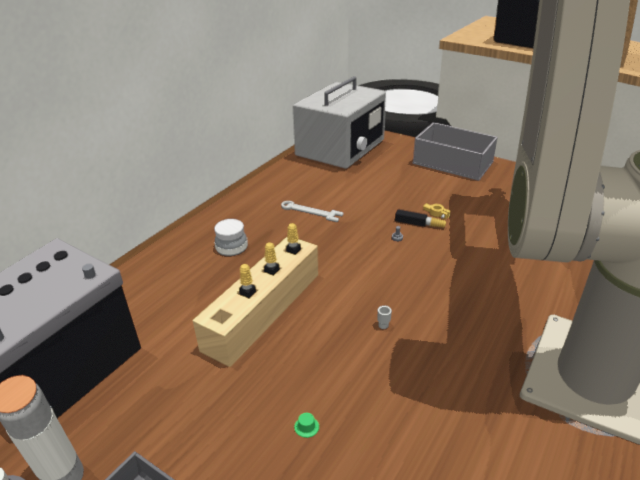

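The scene view shows the stray brush from (297,201) to (338,188), and the empty slot at (411,349), the end slot towards +y. The side view agrees: brush from (396,217) to (446,223), empty slot at (221,316). Next I convert these pixels to positions.

```bash
cat > h.py <<'E'
import numpy as np, cv2
from scipy.spatial.transform import Rotation as R
from bench import r, optics
def hit(P,uv,z):
    K=P["camera_matrix"];x=(np.array(uv,float)-K[:2,2])/K[0,0]
    s=x.copy()
    for _ in range(20): s=x/(1+P["k1"]*(s@s))
    d=R.from_euler("xyz",P["orientation"],degrees=True).apply([*s,1]);e=np.array(P["eye"])
    return np.round(e+d*(z-e[2])/d[2],1)
def rel(target):
    "shift in tool axes from the measured pose"
    s=r.sense();return np.round(R.from_euler("xyz",s["tcp_rot"],degrees=True).inv().apply(np.array(target)-s["tool_pos"]),1)
E
python3 - <<'E'
from h import *
for c,b,h in(("scene",[(297,201),(338,188)],(411,349)),("side",[(396,217),(446,223)],(221,316))):
    P=optics.camera_params(c);print(c,[hit(P,u,14) for u in b],hit(P,h,75))
print(rel([467,-262,150]))
p=cv2.imread("pics/scene1.png")[225:405,290:450];q=cv2.imread("pics/side1.png")[215:365,185:325]
a=cv2.resize(p,(400,450));b=cv2.resize(q,(400,429));b=cv2.copyMakeBorder(b,0,21,0,0,0);cv2.imwrite("pics/c.png",np.hstack([a,b]))
E
```

```text
scene [array([ 512.2, -277.1,   14. ]), array([ 399., -279.,   14.])] [588. 266.  75.]
side [array([ 504.5, -256.7,   14. ]), array([ 392.7, -293.4,   14. ])] [583.9 265.2  75. ]
[-157.4 -301.3   81.3]
```

View pics/c.png

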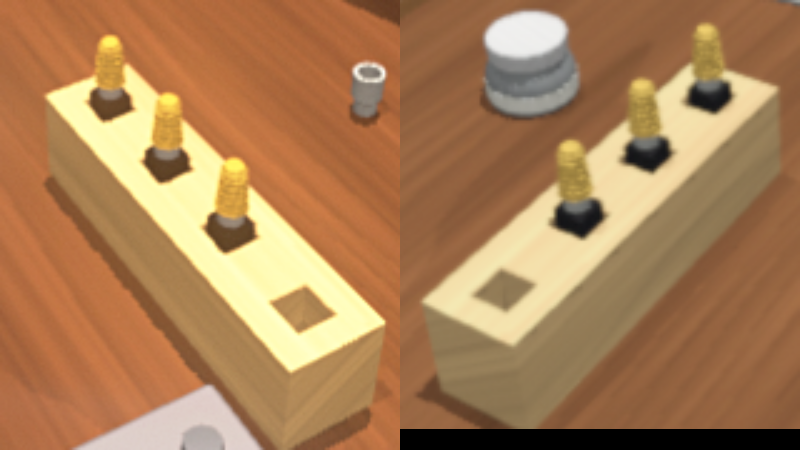

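```bash
python3 -m pendant '[[0,-15,-28,7,0],[0,-15,-28,7,0],[0,-15,-28,7,0],[0,-15,-28,7,0],[0,-15,-28,7,0],[0,-15,-28,7,0],[0,-15,-28,7,0],[0,-15,-28,7,0],[0,-15,-28,7,0],[0,-15,-28,7,0]]'
python3 - <<'E'
from h import *
print(r.sense()["tool_pos"]);P=optics.camera_params("wrist")
p,d=optics.snapshot("wrist");cv2.imwrite("pics/w1.png",p)
for q in("stray_brush","clamp","bolt"):print(q,[(np.round(o["at"]),round(o["score"],2)) for o in optics.search_frame("wrist",q)])
E
```

```text
time: 1.7
tool_pos: [451.9, -277.0, 161.2]
tcp_rot: [-180.0, -0.0, -63.5]
ft_force: [0.5, -0.8, -0.1]
finger_gap: 0.1
[ 451.86429436 -277.04522473  161.23974138]
stray_brush [(array([ 468., -282.,   23.]), 0.71)]
clamp [(array([ 438., -346.,   16.]), 0.79)]
bolt [(array([ 480., -203.,   10.]), 0.57)]
```

View pics/w1.png

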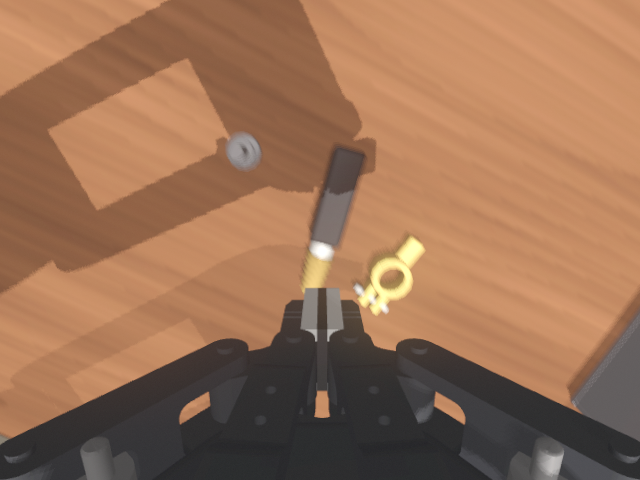

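The wrist view shows the handle end at about (349,151), the handle/neck joint at (324,243), and bristles down to about (312,292). The clamp is at (390,278) and the bolt at (243,151).

Run:
```python
from h import *
P=optics.camera_params("wrist");a=hit(P,(349,151),24);b=hit(P,(324,243),24);t=hit(P,(312,290),12)
u=(b-a)/np.linalg.norm(b-a);m=a+60*u
print(a,b,t,np.linalg.norm(b-a),np.linalg.norm((t-a)[:2]),"mid",m,"rel",rel([m[0],m[1],54]))
```

```text
[ 511.9 -268.7   24. ] [ 443.2 -283.3   24. ] [ 400.2 -294.    12. ] 70.23425090367235 114.52938487567283 mid [ 453.21068607 -281.17254707   24.        ] rel [ 4.000e+00 -1.000e-01  1.072e+02]
```

```bash
python3 -m pendant '[[0,2,-1,14,0],[0,2,-1,14,0],[0,1,-1,14,0],[0,0,0,14,0],[0,0,0,14,0],[0,0,0,13,0],[0,0,0,11,0],[0,0,0,8,0],[0,0,0,4,0],[0,0,0,1,0]]'
python3 - <<'E'
from h import *
s=r.sense();print(s["time"],s["tool_pos"],s["qd"].round(2))
p,d=optics.snapshot("side");cv2.imwrite("pics/s2.png",cv2.resize(p[100:280,320:560],(800,600)))
E
```

```text
time: 2.9
tool_pos: [456.0, -281.1, 53.9]
tcp_rot: [180.0, 0.0, -63.5]
ft_force: [-1.0, -0.1, 0.3]
finger_gap: -0.1
2.9 [ 456.03250246 -281.14723517   53.93880401] [-0.01  0.16 -0.34 -0.03 -0.67  0.05]
```

View pics/s2.png

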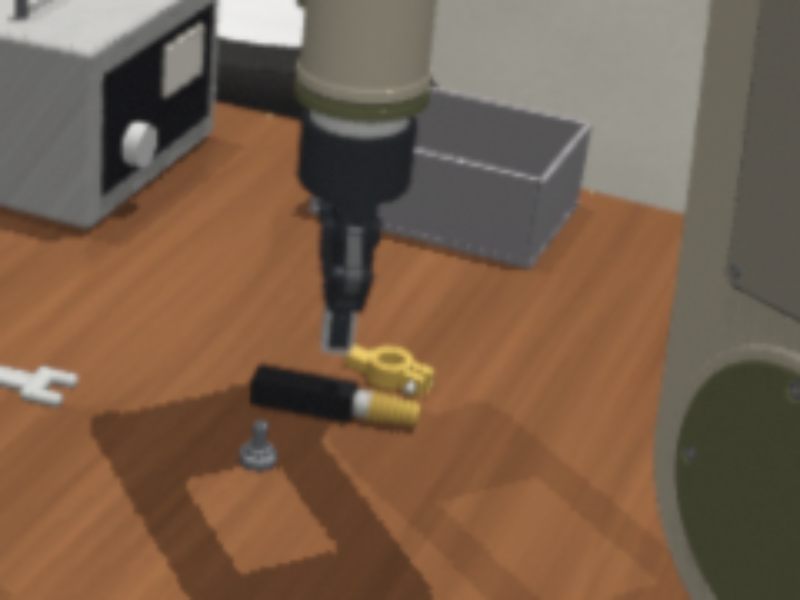

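The fingertips (crop 338,350) hang above the middle of the brush (crop 335,395). I hold for 2.6 s.

```bash
python3 -m pendant '[[0,0,0,0,0],[0,0,0,0,0],[0,0,0,0,0],[0,0,0,0,0],[0,0,0,0,0],[0,0,0,0,0],[0,0,0,0,0],[0,0,0,0,0],[0,0,0,0,0],[0,0,0,0,0]]'
python3 -m pendant '[[0,0,0,0,0],[0,0,0,0,0],[0,0,0,0,0],[0,0,0,0,0],[0,0,0,0,0],[0,0,0,0,0],[0,0,0,0,0],[0,0,0,0,0],[0,0,0,0,0],[0,0,0,0,0]]'
python3 -m pendant '[[0,0,0,0,0],[0,0,0,0,0],[0,0,0,0,0],[0,0,0,0,0],[0,0,0,0,0],[0,0,0,0,0]]'
python3 - <<'E'
from h import *
print(hit(optics.camera_params("side"),(421.4,205),54), rel([586,266,300]))
E
```

```text
time: 3.95
tool_pos: [456.1, -281.2, 54.3]
tcp_rot: [180.0, 0.0, -63.5]
ft_force: [-0.0, 0.1, 0.3]
finger_gap: -0.1
time: 4.95
tool_pos: [456.1, -281.2, 54.3]
tcp_rot: [-180.0, 0.0, -63.5]
ft_force: [-0.4, 0.0, -0.2]
finger_gap: -0.2
time: 5.55
tool_pos: [456.1, -281.2, 54.3]
tcp_rot: [180.0, 0.0, -63.5]
ft_force: [0.3, 0.3, 0.5]
finger_gap: 0.0
[ 451.3 -275.4   54. ] [-432.  -360.1 -245.7]
```

```bash
python3 -m pendant '[[0,0,0,-12,-8],[0,0,0,-25,-8],[0,0,0,-30,-8],[0,0,0,-30,-8],[0,0,0,-30,-8],[0,0,0,-30,-8],[0,0,0,-30,-8],[0,0,0,-18,-7.5]]'
python3 -m pendant '[[0,5,-20,0,0],[0,10,-38,0,0],[0,12,-42,0,0],[0,12,-42,0,0],[0,12,-42,0,0],[0,12,-42,0,0],[0,12,-42,0,0],[0,12,-42,0,0],[0,12,-42,0,0],[0,12,-42,0,0]]'
python3 -m pendant '[[0,10,-42,0,0],[0,8,-36,0,0],[0,6,-20,0,0],[0,3,-10,0,0],[0,2,-4,0,0],[0,0,0,0,0]]'
python3 - <<'E'
from h import *
s=r.sense();print(s["tool_pos"],s["joint_pos"].round(1));P=optics.camera_params("wrist")
p,d=optics.snapshot("wrist");cv2.imwrite("pics/w2.png",p)
for q in("brush_a","rack"):print(q,[(np.round(o["at"]),round(o["score"],2)) for o in optics.search_frame("wrist",q)])
E
```

```text
time: 6.35
tool_pos: [456.8, -281.7, 262.3]
tcp_rot: [179.9, -0.2, 0.3]
ft_force: [0.4, -0.3, -0.3]
finger_gap: -0.3
time: 7.35
tool_pos: [567.6, 114.5, 259.4]
tcp_rot: [180.0, -0.0, -0.0]
ft_force: [0.3, -0.2, -0.3]
finger_gap: -0.1
time: 7.95
tool_pos: [596.6, 224.2, 259.2]
tcp_rot: [180.0, 0.0, -0.0]
ft_force: [0.4, -0.8, 0.1]
finger_gap: -0.2
[596.5747216  224.211101   259.15762898] [16.  12.7 76.5 -0.  90.8 16. ]
brush_a [(array([593., 194., 109.]), 0.9), (array([596.,  48.,  98.]), 0.62)]
rack [(array([582., 235.,  74.]), 0.78)]
```

View pics/w2.png

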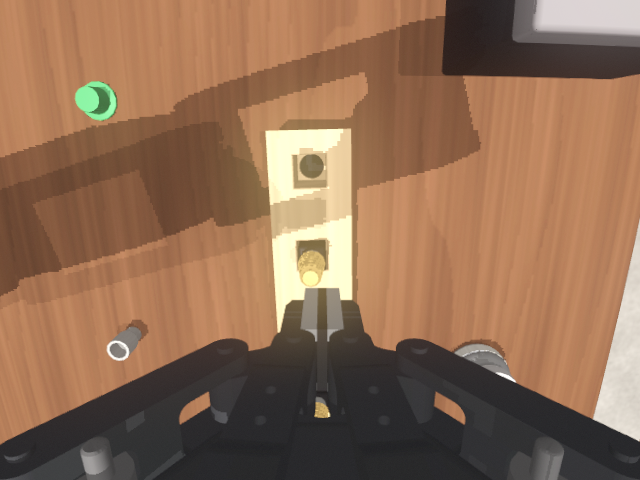

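The empty slot's mouth is centred at (310,171) in the wrist view; the nearest standing brush is at (312,268).

Run:
```python
from h import *
P=optics.camera_params("wrist")
e=[hit(P,u,75) for u in((266,131),(351,129))];h=hit(P,(310,170.5),75);print(h,e,hit(P,(292,152),75),hit(P,(328,188),75),rel([h[0],h[1],105]))
```

```text
[587.5 263.7  75. ] [array([551.6, 296. ,  75. ]), array([621.4, 297.4,  75. ])] [572.6 279.   75. ] [602.6 248.9  75. ] [ -9.2 -40.3 154.4]
```

```bash
python3 -m pendant '[[0,-3,-10,0,0],[0,-3,-14,0,0],[0,-3,-11,0,0],[0,-0.5,-6,10,0],[0,0,0,20,0],[0,0,0,25,0],[0,0,0,25,0],[0,0,0,25,0],[0,0,0,20,0],[0,0,0,15,0]]'
python3 -m pendant '[[0,0,0,8,0],[0,0,0,4,0],[0,0,0,2,0],[0,0,0,0,0],[0,0,0,0,0]]'
python3 - <<'E'
from h import *
s=r.sense();print(s["time"],s["tool_pos"],s["ft_force"])
a=optics.snapshot("scene")[0][170:410,280:480];b=optics.snapshot("side")[0][150:390,150:350]
cv2.imwrite("pics/f.png",cv2.resize(np.hstack([a,b]),(800,480)))
E
```

```text
time: 9.1
tool_pos: [585.7, 265.8, 116.5]
tcp_rot: [179.9, 0.1, -0.0]
ft_force: [-0.1, -0.7, -0.6]
finger_gap: 0.1
time: 9.6
tool_pos: [587.7, 265.9, 106.4]
tcp_rot: [-180.0, -0.1, -0.0]
ft_force: [-1.4, 0.4, 0.7]
finger_gap: 0.0
9.6 [587.68975382 265.87350237 106.4442736 ] [-1.35468563  0.39400539  0.65088989]
```

View pics/f.png

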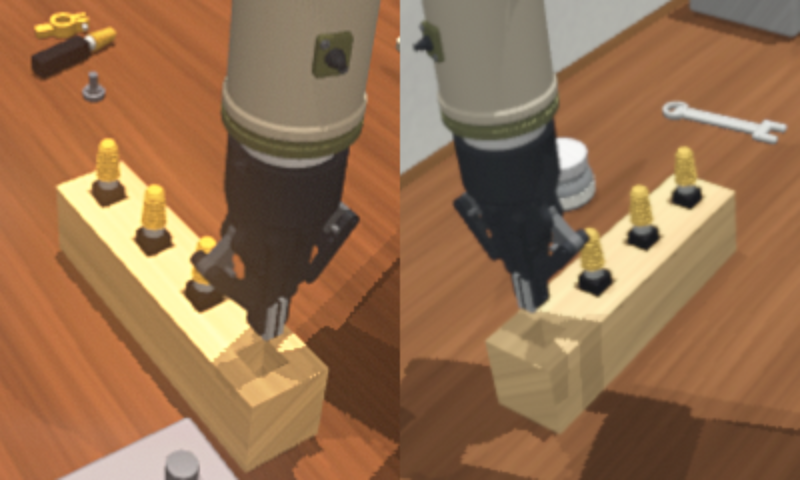

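The shut fingers stand over the empty slot in both views (scene crop 265,335 above mouth 265,358). The standing brushes are clear and undisturbed, so I hold for 2.6 s and hand in.

```bash
python3 -m pendant '[[0,0,0,1,0],[0,0,0,0,0],[0,0,0,0,0],[0,0,0,0,0],[0,0,0,0,0],[0,0,0,0,0],[0,0,0,0,0],[0,0,0,0,0],[0,0,0,0,0],[0,0,0,0,0]]'
python3 -m pendant '[[0,0,0,0,0],[0,0,0,0,0],[0,0,0,0,0],[0,0,0,0,0],[0,0,0,0,0],[0,0,0,0,0],[0,0,0,0,0],[0,0,0,0,0],[0,0,0,0,0],[0,0,0,0,0]]'
python3 -m pendant '[[0,0,0,0,0],[0,0,0,0,0],[0,0,0,0,0],[0,0,0,0,0],[0,0,0,0,0],[0,0,0,0,0]]'
python3 -c "
from bench import hand_in;print(hand_in())"
```

```text
time: 10.7
tool_pos: [587.0, 265.7, 104.3]
tcp_rot: [180.0, 0.0, -0.0]
ft_force: [0.7, 0.0, 0.3]
finger_gap: -0.2
time: 11.7
tool_pos: [587.0, 265.7, 104.3]
tcp_rot: [-180.0, -0.0, -0.0]
ft_force: [0.0, -0.2, 0.6]
finger_gap: 0.2
time: 12.3
tool_pos: [587.0, 265.7, 104.3]
tcp_rot: [-180.0, -0.0, -0.0]
ft_force: [-0.5, -0.4, -0.6]
finger_gap: -0.3
the job is handed in; nothing more can be done
None
```

The arm pointed at the stray brush and then at the empty rack slot, and I handed the job in at 12.3 s with it still pointing there.

- **Brush:** with the fingers shut and pointing straight down, I held about 30 mm above the middle of the brush for 2.6 s, at (456, -281, 54).
- **Empty slot:** this is the end slot on the +y side, rack_hole3 if the rack's y axis runs along the world's. I held about 29 mm above its mouth for 2.6 s, at (587, 266, 104).

**Last checks:** the arm was steady, force readings stayed at noise level (under about 2 N), and the last pictures showed the standing brushes, clamp and bolt undisturbed.

**Disagreements:** the cameras put the slot 2–4 mm apart, so I aimed at the average. The wrist view measured the brush's handle 5 mm short, so I moved the aim about 3 mm towards the handle end. One side-view check of the fingertips over the brush was about 7 mm off the arm's own reading, which I put down to reading pixels by eye. None of my checks failed.

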